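# Silence the bedside radio and refit its volume knob

### The job

Silence the bedside clock radio: press its long sprung snooze bar all the way down and let it spring back up. Then pick up the loose volume knob, turn it so that its socket matches the D-shaped shaft on top of the radio, push it fully home and keep the knob and shaft pressed in against the spring to switch the radio off. Finish while still holding the knob pressed fully in, and leave the book, tumbler and glasses case alone.

Things in the scene. Friction and masses are not known exactly. Their poses are not given: they have to be found in the camera images.
- radio: White clock radio, fixed to the table: a box 140 (its x) by 240 (its y) by 60 mm high, black display and speaker cloth on its front (-x). Origin: centre of its underside on the table. On its flat top (60 mm up) are the snooze bar, centred at its (0, +45 mm), and the D-shaft, whose axis is at its (0, -70 mm).
- snooze_top (a point): Centre of the top face of the snooze bar, a plain metal bar 36 (x) by 88 mm (y) that stands 10 mm above the radio's top when up. It is pressed straight down, 6 mm to its stop; the spring takes 3 N at first and 6 N at the stop, and returns it.
- snooze (a joint): Depth of the snooze bar in m: 0 up, 0.006 fully pressed.
- shaft_end (a point): Centre of the end face of the upright steel D-shaft, on its axis, 22 mm above the radio's top when the shaft is out. Diameter 16 mm with one flat along the whole length, 2 mm from the axis. z up; x points from the axis to the flat and so shows the shaft's present angle: roughly towards the radio's back (its +x), up to 0.6 rad either way.
- shaft (a joint): How far the shaft is pushed in (straight down) in m: 0 out, 0.005 at its stop. The spring takes 3 N to start and 7 N at the stop and returns it. The shaft also turns about its axis against light friction (0.04 N m).
- knob: Loose grey volume knob, about 60 g, 39 mm high, standing on the table socket down. Origin: centre of its underside; z up; x points to its pointer tab. Round skirt 50 mm in diameter, 19 mm high; on it a bar grip 44 mm long (x), 14 mm wide (y), from 19 to 39 mm above the underside. Seated on the shaft, the underside is 7 mm above the radio's top, 2 mm when pressed in.
- knob_pointer (a point): Tip of the pointer, a tab 8 mm wide that stands 9 mm out of the skirt: 34 mm from the knob's axis along its +x, 17 mm above the underside.
- knob_seat (a point): Centre of the floor of the D-shaped socket in the knob's underside, 15 mm up on its axis; meets the shaft's end when fully home. Socket 15 mm deep, 17.4 mm across, its flat 2.7 mm from the axis on the knob's +x side (under the pointer), mouth chamfered: it fits when the knob's x and the shaft's x point the same way.
- book: Bystander: a book lying flat, 134 by 194 by 27 mm, far to the right. Origin: centre of its underside.
- tumbler: Bystander: a glass tumbler, 72 mm across and 90 mm high, standing near the far edge of the work area. Origin: centre of its underside.
- case: Bystander: a glasses case, 60 by 160 by 36 mm, lying near the far edge of the work area. Origin: centre of its underside.
Things that resemble listed ones, but are neither listed nor needed, are in the scene too. Several things look just like the knob: the one meant starts farthest from the robot's base.

How it is judged:
On the way, in this order (a step that is already met when the one before it is completed fails the run):
1. the snooze bar is pressed all the way down (at least 5 of its 6 mm) (value of joint snooze above 0.005 m), for 0.1 s.
2. the snooze bar is up again and the knob is fully home on the D-shaft, flat to flat (value of joint snooze below 0.0015 m and distance between knob_seat and shaft_end below 0.003 m and angle between the x axis of knob and the x axis of shaft_end, either way round below 0.35 rad and x of knob_pointer in the frame of shaft_end above 0.025 m and angle between knob's own z axis and vertical below 0.12 rad), for 0.1 s.
At the end, for the whole second after the job is handed in: Knob home on the D-shaft (socket floor within 3 mm of the shaft's end, pointer on the flat's side within 0.35 rad, upright within 0.12 rad), at rest; fingers still press it (over 2 N) so the shaft is in at least 4 of 5 mm; snooze bar up within 1.5 mm (all of step 2 and value of joint shaft above 0.004 m and contact force between the fingers and knob above 2 N and linear speed of knob below 0.02 m/s); the arm keeps its last pose, push and grip.
It fails at once if the book is disturbed (moved more than 30 mm) (distance of book from where it was at the start of the episode above 0.03 m).
It fails at once if the tumbler is disturbed (moved more than 30 mm) (distance of tumbler from where it was at the start of the episode above 0.03 m).
It fails at once if the glasses case is disturbed (moved more than 30 mm) (distance of case from where it was at the start of the episode above 0.03 m).
It also fails if it takes over 48 s, if anything falls off the work surface, if the arm or the gripper's body presses on something with over 40 N, if the wrist force passes 120 N, or if a joint passes its speed limit or range.

### The arm

A 6-joint arm with a two-finger parallel gripper is mounted at the origin on the work surface. World frame = base frame: x ahead of the robot, y to its left, z up, the work surface at z = 0. Lengths are in m, angles in rad, forces in N, time in s.
With the tool pointing down it reaches from about 0.4 to 0.825 m from the base axis. Payload 7 kg.
Tool frame: the origin (TCP) lies on the centre line of the jaws, within the pads' length; the fingertips stand 25 mm ahead of it and the grasp point (between the pads) lies 6 mm ahead of it; z points along the fingers, y is the line along which they close (so a half turn about z gives the same grasp; the last joint's range is limited). The gripper opens to 88 mm and grips with 3 to 60 N. Pads are 19 mm wide; open, the fingers measure 130 mm over their backs; the gripper's body (78 mm by 193 mm) begins 47 mm behind the grasp point.
Start: joints at [1.603, 0.359, 0.012, 0, -1.224, -0.288], TCP at [0.171, 0.653, 0.252] pointing down, gripper open.
Joint ranges: [-3.07, 3.07], [-1.43, 2.12], [-1.02, 1.25], [-3.03, 1.67], [-3.05, -0], [-3.03, 3.03]. Speed limits (rad/s): [2.39, 2.39, 3.01, 3.14, 3.14, 3.14].

### API

Orientations are given as [roll, pitch, yaw] about the fixed x, y, z axes, in that order (R = Rz(yaw) Ry(pitch) Rx(roll)).
In Python, from station import readout, vision, arm gives the robot as it stands. The module is installed in compiled form; this text tells all that it offers.
- The arm moves only by the tool carry_out, never from a script. Its argument "commands" is a list of rows, each an object with "dp": the shift along the tool's x, y, z in m, a list of three; "rotation": the turn, a rotation vector about the tool's x, y, z in degrees, a list of three. In form: [{"dp": [dx, dy, dz], "rotation": [wx, wy, wz]}, ...]. A call has 1 to 8 rows; each row shifts and turns the commanded pose from where the row before left it, along the tool's axes as they then stand; what a row does not reach is not made up. A row lasts 1/8 s, in which the tool goes at most 62.5 mm and 10.7 degrees, less where a joint would pass 70% of its speed; a pose out of reach is approached as far as the arm can. A call with a gripper value outside its range is refused whole. "grip" is the finger opening in m, from 0 to 0.0876, set as the call begins (left out, the last holds). The fingers move at their own pace and stop on an object; "force" is the grip in N (left out, the last holds). Time passes only in rows, so rows that do not move let the fingers close. It gives the time, the measured TCP pose, the force, the opening and the grip force at its end, in the units of the state.
- readout.get_state(): the state, without advancing time (a new reading comes with each control period).
- vision.grab_frame(name): name is "scene" or "side" or "wrist"; returns (picture, depth): 480x640x3 uint8, red, green, blue; 480x640 float32, m along the optical axis (not along the pixel's ray), 0 where there is no reading.
- vision.calibration(name): a dict with "fovy" (degrees; the focal length in pixels is half the picture's height over the tangent of half this angle, whatever the lens; pixels are square), "cx", "cy" (the principal point, pixels), "origin" and "attitude" of the camera in the world; the wrist camera has in their place "mount" (4x4, takes a point from camera to tool coordinates, whose origin is the TCP and whose axes are the flange's). Camera axes: x right, y down, z forward; pixel columns grow to the right and rows downward; lengths in m; the calibration is good to about 2 mm. A picture is of the moment at which its call begins: read the wrist's pose just before it. calibration takes no time and is no camera call.
- arm.job_done(): hands the job in; it is judged then, once.
Trained networks look in the newest picture that a camera, given by its name, has taken for a name from the list of things; names that differ only in an ending like _2 or _b are one class to them, and where a whole thing is asked for, a point or a joint stands for the part that bears it (a point fixed in the world has none). Each returns a list of dicts, best first, with "score" (0 to 1); they miss things now and then, are a little off and sometimes report something else, mostly with a low value. They report only what shows in the picture. A call takes as long as a camera call. They do not tell look-alikes from the thing itself.
- vision.trace(label, camera): "pixels" (480x640 bool, what is visible of it) and "position" ([row, column] in pixels, amid what is visible of it).
The state is a dict: "t": time; "q": joint angles; "qd": joint speeds; "joint_efforts": joint torques, N m; "eef_pos": TCP position; "ee_rot": TCP orientation; "force": force on the tool from outside, world axes, zero at the start; "moment": the same for the moment, N m; "width": finger opening in m; "gripper_force": force on a finger pad.
Only numpy, scipy, OpenCV 4.12 (cv2) and the standard library are available. Lean on these libraries where they do the work, as an engineer would, in place of code of your own. Each camera call takes 0.05 s, during which the arm holds its last target. There are 200 camera calls.

## Working session

There is one attempt and no reset: what is moved stays moved. The work goes in short steps, Python scripts to look and compute and a tool call to move; the robot and the scene stay as the last step left them, time stands still between calls to the robot, and variables do not carry over. Pictures are saved under pics/ and viewed, at most 10 in all, crops included, and the job is handed in when it is done.

Besides the shell and the picture viewer there is one more tool, called after ">>>" by a JSON object that holds its "name" and its "arguments". carry_out: Moves the arm, as the interface text tells. Its arguments: {"type":"object","properties":{"commands":{"type":"array"},"grip":{"type":"number"},"force":{"type":"number"}},"required":["commands"]}

```bash
mkdir -p pics; cat > h.py <<'E'
import numpy as np, cv2
from scipy.spatial.transform import Rotation as R
from station import readout, vision, arm
def cam(name):
    c=vision.calibration(name); f=240/np.tan(np.radians(c['fovy'])/2)
    if 'mount' in c:
        s=readout.get_state(); T=np.eye(4)
        T[:3,:3]=rot(s['ee_rot']); T[:3,3]=s['eef_pos']; M=T@np.array(c['mount'])
    else:
        M=np.eye(4); a=np.array(c['attitude']); M[:3,:3]=rot(a); M[:3,3]=c['origin']
    return f,c['cx'],c['cy'],M
def rot(a):
    a=np.array(a,float)
    return a if a.shape==(3,3) else R.from_euler('xyz',a).as_matrix() if a.size==3 else R.from_quat(a).as_matrix()
def cloud(name):
    k=cam(name); p,d=vision.grab_frame(name); f,cx,cy,M=k
    v,u=np.mgrid[:480,:640]; P=np.stack([(u-cx)/f*d,(v-cy)/f*d,d],-1)@M[:3,:3].T+M[:3,3]
    P[d==0]=np.nan
    return p,P,k
def proj(k,X):
    f,cx,cy,M=k; c=(np.atleast_2d(X)-M[:3,3])@M[:3,:3]; return np.c_[c[:,0]/c[:,2]*f+cx,c[:,1]/c[:,2]*f+cy]
def save(n,p): cv2.imwrite('pics/'+n+'.png',p[...,::-1])
E
python3 - <<'E'
from h import *
s=readout.get_state(); print({k:np.round(v,3) for k,v in s.items()})
for n in('scene','side'):
    print({k:np.round(v,3) for k,v in vision.calibration(n).items()})
    p,P,k=cloud(n); save(n,p)
    for l in('radio','snooze_top','shaft_end','knob','tumbler','case','book'):
        for t in vision.trace(l,n):
            m=t['pixels']; q=P[m]; print(n,l,round(t['score'],2),np.round(t['position']),m.sum(),np.round(np.nanmedian(q,0),3),np.round(np.nanpercentile(q[:,2],97),3))
a=cv2.imread('pics/scene.png');b=cv2.imread('pics/side.png')
print(vision.calibration('wrist'))
E
```

```text
{'t': np.float64(0.0), 'q': array([ 1.603,  0.359,  0.011, -0.   , -1.224, -0.288]), 'qd': array([-0.   ,  0.   , -0.   ,  0.   , -0.   , -0.001]), 'joint_efforts': array([-1.0000e-03, -5.8271e+01,  2.9306e+01,  6.9970e+00,  7.0000e-03,
       -0.0000e+00]), 'eef_pos': array([0.171, 0.653, 0.251]), 'ee_rot': array([ 3.14 , -0.   , -0.256]), 'force': array([ 0.848, -0.574,  0.47 ]), 'moment': array([-0.019,  0.013, -0.019]), 'gripper_force': np.float64(0.0), 'width': np.float64(0.088)}
{'fovy': np.float64(52.941), 'cx': np.float64(316.515), 'cy': np.float64(241.097), 'origin': array([ 1.54 , -0.201,  0.66 ]), 'attitude': array([-2.144, -0.023,  1.493])}
scene radio 0.55 [232. 316.] 4566 [ 0.562 -0.117  0.057] 0.069
scene snooze_top 0.91 [216. 329.] 302 [ 0.519 -0.07   0.068] 0.071
scene shaft_end 0.43 [218. 331.] 376 [ 0.52  -0.072  0.068] 0.07
scene knob 0.87 [250. 461.] 339 [0.613 0.23  0.019] 0.039
scene knob 0.83 [230. 443.] 265 [0.518 0.216 0.017] 0.039
scene knob 0.67 [210. 468.] 298 [0.439 0.316 0.019] 0.039
scene knob 0.62 [241. 398.] 387 [0.56  0.092 0.018] 0.038
scene knob 0
[... 911 characters left out ...]
 939 [0.423 0.325 0.02 ] 0.04
side tumbler 0.62 [234. 232.] 1441 [ 0.784 -0.014  0.061] 0.09
side case 0.78 [336. 182.] 2763 [0.76  0.229 0.034] 0.038
side book 0.76 [159. 422.] 2687 [ 0.507 -0.495  0.027] 0.031
side book 0.28 [259. 363.] 609 [ 0.509 -0.063  0.07 ] 0.073
{'fovy': 62.80936772390831, 'cx': 321.2687431301799, 'cy': 238.2788334056835, 'mount': array([[-8.55671802e-05, -9.58587518e-01, -2.84798108e-01,
         7.58522587e-02],
       [ 9.99999110e-01,  2.97126682e-04, -1.30053193e-03,
         6.86740658e-06],
       [ 1.33129479e-03, -2.84797966e-01,  9.58586640e-01,
        -1.33228936e-01],
       [ 0.00000000e+00,  0.00000000e+00,  0.00000000e+00,
         1.00000000e+00]])}
```

```bash
python3 - <<'E'
import cv2,numpy as np
a=cv2.imread('pics/scene.png');b=cv2.imread('pics/side.png')
cv2.imwrite('pics/c1.png',np.hstack([cv2.resize(a[170:350,240:540],(800,480))[:, :400],cv2.resize(b[200:480,140:440],(400,373))]) if 0 else np.vstack([cv2.resize(a[190:310,240:500],(640,296)),cv2.resize(b[200:480,150:480],(354,300)) .copy() if 0 else cv2.copyMakeBorder(cv2.resize(b[210:480,140:480],(378,300)),0,0,0,262,cv2.BORDER_CONSTANT)]))
E
```

```text
(no output)
```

View pics/side.png

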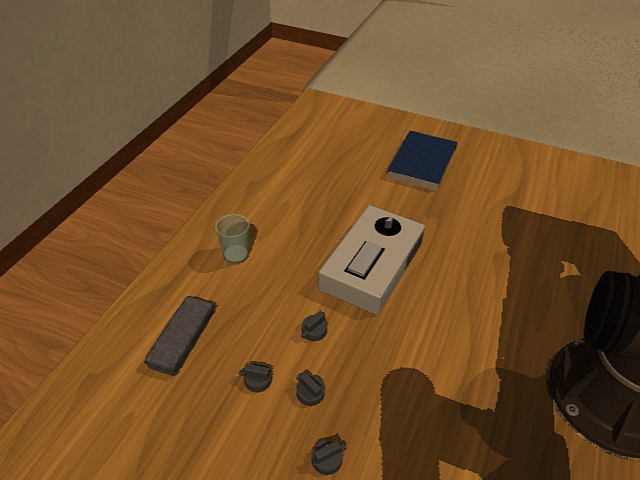

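View pics/c1.png

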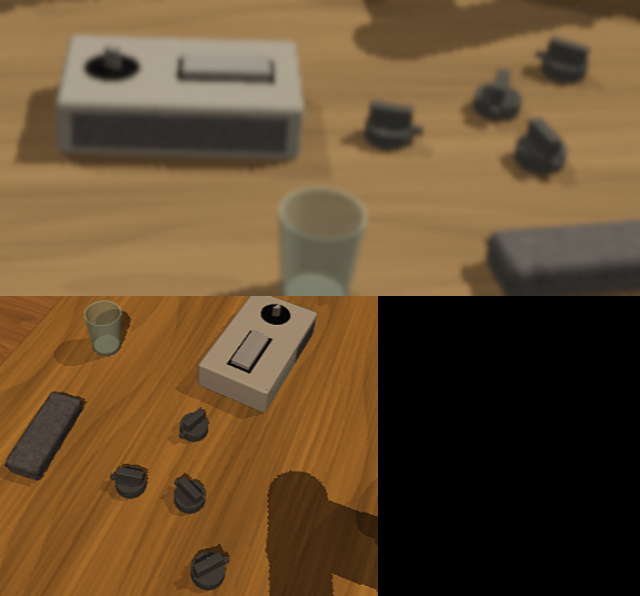

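```bash
cat >> h.py <<'E'
def radio(P):
    z=P[...,2]; m=(np.abs(z-.06)<.005)&(P[...,0]>.38)&(P[...,0]<.7)&(P[...,1]>-.33)&(P[...,1]<.06)
    q=P[m][:,:2]; r=cv2.minAreaRect((q*1000).astype(np.float32)); return r,m.sum()
E
python3 - <<'E'
from h import *
for n in('scene','side'):
    p,P,k=cloud(n); print(n,radio(P))
    for c in vision.trace('snooze_top',n)[:1]:
        q=P[c['pixels']]; q=q[np.abs(q[:,2]-.07)<.004]; print('snooze',q.mean(0),cv2.minAreaRect((q[:,:2]*1000).astype(np.float32)))
    for c in vision.trace('knob',n)[:4]:
        q=P[c['pixels']]; q=q[q[:,2]>.034]; print('knob',np.round(q.mean(0),4),cv2.minAreaRect((q[:,:2]*1000).astype(np.float32)))
    q=P[(P[...,2]>.076)&(P[...,2]<.09)&(abs(P[...,0]-.52)<.1)&(abs(P[...,1]+.2)<.07)]
    print('shaft',len(q),np.round(q.mean(0),4))
E
```

```text
scene (((508.968994140625, -114.85256958007812), (238.35647583007812, 143.18540954589844), 84.80473327636719), np.int64(2372))
snooze [ 0.51385713 -0.07065176  0.06852377] ((513.4550170898438, -70.08790588378906), (87.26334381103516, 39.69242858886719), 83.07946014404297)
knob [0.6052 0.2343 0.0372] ((604.1773681640625, 235.09060668945312), (38.651123046875, 13.98621654510498), 9.829639434814453)
knob [0.5533 0.0929 0.0371] ((551.8319702148438, 93.9219970703125), (42.31512451171875, 15.763141632080078), 70.89971160888672)
knob [0.505  0.22   0.0374] ((503.627685546875, 221.06378173828125), (13.350227355957031, 46.705291748046875), 65.08251953125)
knob [0.432  0.3193 0.0372] ((432.1500549316406, 319.0305480957031), (43.317138671875, 19.393842697143555), 48.501007080078125)
shaft 20 [ 0.501  -0.1831  0.0794]
side (((504.6886901855469, -114.44684600830078), (241.98414611816406, 139.77635192871094), 84.51959991455078), np.int64(4745))
snooze [ 0.50864806 -0.06750192  0.06984804] ((509.2086181640625, -69.13689422607422), (89.87911224365234, 37.462554931640625), 84.67081451416016)
knob [0.5955 0.2358 0.0382] ((596.934814453125, 234.90768432617188), (44.08629608154297, 16.867141723632812), 7.975197792053223)
knob [0.5482 0.0954 0.0383] ((548.53515625, 94.17967224121094), (44.88255310058594, 15.25986385345459), 70.44981384277344)
knob [0.4265 0.321  0.0379] ((426.2699279785156, 319.88934326171875), (44.10105514526367, 16.061025619506836), 52.233604431152344)
knob [0.4992 0.2217 0.038 ] ((499.598388671875, 220.84762573242188), (15.522394180297852, 44.9176025390625), 65.02252960205078)
shaft 34 [ 0.4968 -0.1823  0.0811]
```

Side picture: four look‑alike knobs at (col,row) (309,386), (315,325), (328,455) and (257,376), at 0.55, 0.56, 0.53 and 0.64 m from the base. The last, near the case, is farthest, so it is the knob, with its pointer towards +x. The scene crop shows the shaft at the far end of the radio and the snooze bar on the near half.

>>> {"name": "carry_out", "arguments": {"commands": [{"dp": [0.0365, 0.0439, 0], "rotation": [0, 0, 0]}, {"dp": [0.0365, 0.0439, 0], "rotation": [0, 0, 0]}, {"dp": [0.0365, 0.0439, 0], "rotation": [0, 0, 0]}, {"dp": [0.0365, 0.0439, 0], "rotation": [0, 0, 0]}, {"dp": [0.0365, 0.0439, 0], "rotation": [0, 0, 0]}, {"dp": [0.0365, 0.0439, 0], "rotation": [0, 0, 0]}, {"dp": [0.0365, 0.0439, 0], "rotation": [0, 0, 0]}, {"dp": [0.0365, 0.0439, 0], "rotation": [0, 0, 0]}], "grip": 0, "force": 20}}

```text
t: 2.1
eef_pos: [0.3649, 0.2377, 0.252]
ee_rot: [-3.14, -0.001, -0.255]
force: [0.8, 0.5, -0.2]
width: 0.0133
gripper_force: 0.0
```

>>> {"name": "carry_out", "arguments": {"commands": [{"dp": [0.0365, 0.0439, 0], "rotation": [0, 0, 0]}, {"dp": [0.0365, 0.0439, 0], "rotation": [0, 0, 0]}, {"dp": [0.0365, 0.0439, 0], "rotation": [0, 0, 0]}, {"dp": [0.0365, 0.0439, 0], "rotation": [0, 0, 0]}, {"dp": [0.0365, 0.0439, 0], "rotation": [0, 0, 0]}, {"dp": [0.0365, 0.0439, 0], "rotation": [0, 0, 0]}, {"dp": [0, 0, 0], "rotation": [0, 0, 10]}, {"dp": [0, 0, 0], "rotation": [0, 0, 10]}]}}

```text
t: 3.1
eef_pos: [0.5097, -0.0721, 0.2513]
ee_rot: [3.141, 0.0, -0.613]
force: [-0.1, -0.8, 0.6]
width: 0.0004
gripper_force: 0.0
```

>>> {"name": "carry_out", "arguments": {"commands": [{"dp": [0, 0, 0], "rotation": [0, 0, 10]}, {"dp": [0, 0, 0], "rotation": [0, 0, 10]}, {"dp": [0, 0, 0], "rotation": [0, 0, 10]}, {"dp": [0, 0, 0], "rotation": [0, 0, 10]}, {"dp": [0, 0, 0], "rotation": [0, 0, 10]}, {"dp": [0, 0, 0], "rotation": [0, 0, 10]}, {"dp": [0, 0, 0], "rotation": [0, 0, 10]}, {"dp": [0, 0, 0], "rotation": [0, 0, 10]}]}}

```text
t: 4.1
eef_pos: [0.5097, -0.0709, 0.2517]
ee_rot: [-3.141, 0.0, -2.007]
force: [0.7, 0.3, -0.2]
width: 0.0001
gripper_force: 0.0
```

>>> {"name": "carry_out", "arguments": {"commands": [{"dp": [0, 0, 0], "rotation": [0, 0, 10]}, {"dp": [0, 0, 0], "rotation": [0, 0, 10]}, {"dp": [0, 0, 0], "rotation": [0, 0, 10]}, {"dp": [0, 0, 0], "rotation": [0, 0, 10]}, {"dp": [0, 0, 0], "rotation": [0, 0, 10]}, {"dp": [0, 0, 0], "rotation": [0, 0, 10]}, {"dp": [0, 0, 0], "rotation": [0, 0, 10.6]}, {"dp": [0, 0, 0], "rotation": [0, 0, 0]}]}}

```text
t: 5.1
eef_pos: [0.5097, -0.0709, 0.2517]
ee_rot: [3.142, 0.0, 3.051]
force: [0.6, -0.3, 0.1]
width: 0.0001
gripper_force: 0.0
```

```bash
python3 - <<'E'
from h import *
s=readout.get_state(); print({k:np.round(s[k],4) for k in('t','q','eef_pos','ee_rot','force','width')})
p,P,k=cloud('wrist'); save('w1',p); np.savez('w1.npz',p=p,P=P); print(radio(P))
for l in('snooze_top','shaft_end'):
    for c in vision.trace(l,'wrist')[:2]:
        q=P[c['pixels']]; q=q[q[:,2]>.065]; print(l,c['score'],c['position'],np.round(np.nanmean(q,0),4))
q=P[(P[...,2]>.076)&(P[...,2]<.09)&(abs(P[...,0]-.5)<.05)&(abs(P[...,1]+.184)<.05)]
print('shaft',len(q),np.round(q.mean(0),4),np.round(q.min(0),4),np.round(q.max(0),4)); print(proj(k,[[.4995,-.184,.082]]))
E
```

```text
{'t': np.float64(5.1), 'q': array([ 0.2438,  0.0931, -0.3365,  0.    , -1.141 , -1.905 ]), 'eef_pos': array([ 0.5097, -0.0709,  0.2517]), 'ee_rot': array([3.1415e+00, 3.0000e-04, 3.0511e+00]), 'force': array([ 0.6322, -0.3418,  0.0658]), 'width': np.float64(0.0001)}
(((503.927978515625, -113.27629852294922), (238.62953186035156, 137.7732391357422), 84.7960433959961), np.int64(38597))
snooze_top 0.62 [217.8, 323.4] [ 0.5079 -0.069   0.07  ]
snooze_top 0.61 [399.3, 571.0] [ 0.4876 -0.0221  0.3254]
shaft_end 0.95 [216.3, 181.2] [ 0.4953 -0.1798  0.078 ]
shaft 252 [ 0.496  -0.1815  0.0815] [ 0.4902 -0.1909  0.0761] [ 0.504  -0.1752  0.0843]
[[177.67029193 224.13874309]]
```

View pics/w1.png

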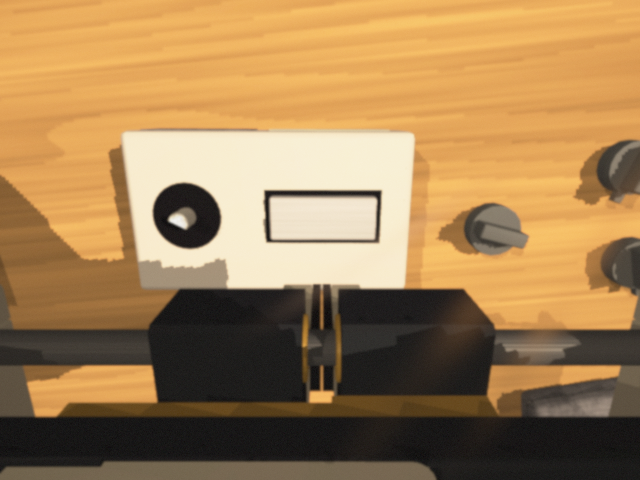

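The wrist picture shows the radio from above: snooze bar at (323,217), shaft at (181,216) with its lit flat facing down-left, and the TCP is over the bar. Pressing it.

>>> {"name": "carry_out", "arguments": {"commands": [{"dp": [0, 0, 0.05], "rotation": [0, 0, 0]}, {"dp": [0, 0, 0.05], "rotation": [0, 0, 0]}, {"dp": [0, 0, 0.04], "rotation": [0, 0, 0]}, {"dp": [0, 0, 0.01], "rotation": [0, 0, 0]}, {"dp": [0, 0, 0.005], "rotation": [0, 0, 0]}, {"dp": [0, 0, 0.003], "rotation": [0, 0, 0]}, {"dp": [0, 0, 0.003], "rotation": [0, 0, 0]}, {"dp": [0, 0, 0], "rotation": [0, 0, 0]}]}}

```text
t: 6.25
eef_pos: [0.5107, -0.0707, 0.0916]
ee_rot: [3.141, 0.002, 3.05]
force: [0.3, -0.6, 5.2]
width: 0.0003
gripper_force: 2.3
```

>>> {"name": "carry_out", "arguments": {"commands": [{"dp": [0, 0, 0.0015], "rotation": [0, 0, 0]}, {"dp": [0, 0, 0], "rotation": [0, 0, 0]}]}}

```text
t: 6.5
eef_pos: [0.5107, -0.0707, 0.09]
ee_rot: [3.141, 0.002, 3.05]
force: [0.2, 0.3, 4.7]
width: 0.0002
gripper_force: 2.7
```

>>> {"name": "carry_out", "arguments": {"commands": [{"dp": [0, 0, 0.0015], "rotation": [0, 0, 0]}, {"dp": [0, 0, 0], "rotation": [0, 0, 0]}, {"dp": [0, 0, 0.0015], "rotation": [0, 0, 0]}, {"dp": [0, 0, 0], "rotation": [0, 0, 0]}]}}

```text
t: 7.0
eef_pos: [0.5108, -0.0708, 0.089]
ee_rot: [3.141, 0.003, 3.051]
force: [-8.5, 2.6, 27.7]
width: 0.0006
gripper_force: 14.0
```

>>> {"name": "carry_out", "arguments": {"commands": [{"dp": [0, 0, -0.01], "rotation": [0, 0, 0]}, {"dp": [0, 0, -0.03], "rotation": [0, 0, 0]}, {"dp": [0, 0, -0.05], "rotation": [0, 0, 0]}, {"dp": [-0.02, -0.036, -0.02], "rotation": [0, 0, 0]}, {"dp": [-0.02, -0.036, 0], "rotation": [0, 0, 0]}, {"dp": [-0.02, -0.036, 0], "rotation": [0, 0, 0]}, {"dp": [0, 0, 0], "rotation": [0, 0, 0]}, {"dp": [0, 0, 0], "rotation": [0, 0, 0]}]}}

```text
t: 8.0
eef_pos: [0.559, -0.1839, 0.1956]
ee_rot: [3.141, -0.001, 3.049]
force: [-0.5, -0.2, 0.2]
width: 0.0006
gripper_force: 0.0
```

```bash
cat > ws.py <<'E'
from h import *
import sys
n=sys.argv[1]
s=readout.get_state(); print({k:np.round(s[k],4) for k in('t','eef_pos','ee_rot','force')})
p,P,k=cloud('wrist'); np.savez(n+'.npz',p=p,P=P)
for l in('snooze_top','shaft_end'):
    for c in vision.trace(l,'wrist')[:2]:
        q=P[c['pixels']]; q=q[q[:,2]>.065]; print(l,c['score'],c['position'],np.round(np.nanmean(q,0),4))
print(radio(P))
q=P[(P[...,2]>.0805)&(P[...,2]<.09)&(abs(P[...,0]-.497)<.03)&(abs(P[...,1]+.184)<.03)]
print('shaft top',len(q),np.round(q.mean(0),4),cv2.minAreaRect((q[:,:2]*1000).astype(np.float32)))
u,v=proj(k,[.497,-.182,.082])[0].astype(int); print(u,v)
c=p[max(v-50,0):v+50,max(u-66,0):u+66]; save(n,cv2.resize(c,None,fx=5,fy=5,interpolation=cv2.INTER_CUBIC))
E
python3 ws.py w2
```

```text
{'t': np.float64(8.0), 'eef_pos': array([ 0.559 , -0.1839,  0.1956]), 'ee_rot': array([ 3.1413e+00, -1.1000e-03,  3.0490e+00]), 'force': array([-0.4967, -0.1543,  0.1871])}
snooze_top 0.96 [149.1, 488.8] [ 0.5085 -0.0701  0.0702]
shaft_end 0.9 [148.4, 311.2] [ 0.496  -0.1823  0.0815]
(((504.6098937988281, -114.14712524414062), (239.2130126953125, 138.90994262695312), 84.70832061767578), np.int64(66173))
shaft top 334 [ 0.4962 -0.1824  0.0821] ((495.77520751953125, -182.01986694335938), (15.253273963928223, 9.61940860748291), 56.77122497558594)
314 149
```

View pics/w2.png

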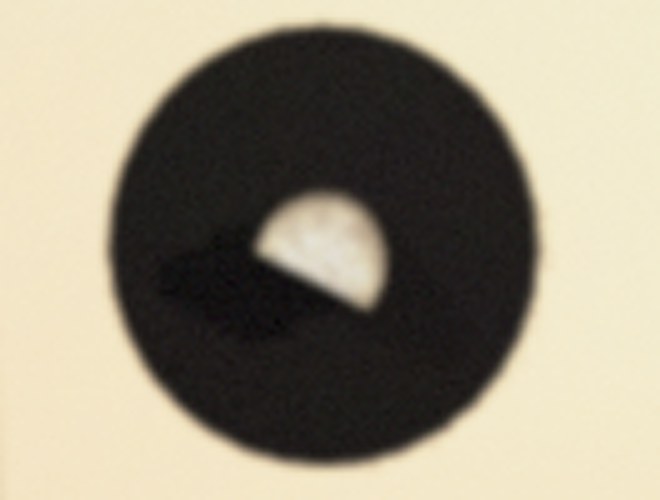

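The crop shows the D end face with its chord running from (258,256) to (372,312), so the flat faces about −32° in the world and the axis is near (0.498, −0.184). Going to the knob.

>>> {"name": "carry_out", "arguments": {"commands": [{"dp": [-0.0076, 0.0533, 0], "rotation": [0, 0, 0]}, {"dp": [-0.0076, 0.0533, 0], "rotation": [0, 0, 0]}, {"dp": [-0.0076, 0.0533, 0], "rotation": [0, 0, 0]}, {"dp": [-0.0076, 0.0533, 0], "rotation": [0, 0, 0]}, {"dp": [-0.0076, 0.0533, 0], "rotation": [0, 0, 0]}, {"dp": [-0.0076, 0.0533, 0], "rotation": [0, 0, 0]}, {"dp": [-0.0076, 0.0533, 0], "rotation": [0, 0, -7]}, {"dp": [-0.0076, 0.0533, 0], "rotation": [0, 0, -7]}], "grip": 0.05}}

```text
t: 9.15
eef_pos: [0.6523, 0.2388, 0.1963]
ee_rot: [3.141, 0.0, -2.984]
force: [0.5, -0.7, -0.1]
width: 0.0501
gripper_force: 0.0
```

>>> {"name": "carry_out", "arguments": {"commands": [{"dp": [0, 0, 0], "rotation": [0, 0, 0]}, {"dp": [0, 0, 0], "rotation": [0, 0, 0]}]}}

```text
t: 9.4
eef_pos: [0.6519, 0.2369, 0.1959]
ee_rot: [-3.141, -0.001, -2.988]
force: [-0.1, 0.3, -0.3]
width: 0.0502
gripper_force: 0.0
```

```bash
cat > wk.py <<'E'
from h import *
import sys
n=sys.argv[1]
s=readout.get_state(); print({k:np.round(s[k],4) for k in('t','eef_pos','ee_rot','force','width')})
p,P,k=cloud('wrist'); np.savez(n+'.npz',p=p,P=P)
T=rot(s['ee_rot']); o=np.array(s['eef_pos'])
for c in vision.trace('knob','wrist')[:4]:
    q=P[c['pixels']]; zt=np.nanpercentile(q[:,2],95); t=q[q[:,2]>zt-.004]; r=cv2.minAreaRect((t[:,:2]*1000).astype(np.float32))
    cx,cy=np.array(r[0])/1000
    print(round(c['score'],2),np.round(c['position']),'d',round(np.hypot(cx,cy),3),np.round(zt,4),r,'tool',np.round(T.T@(np.array([cx,cy,zt])-o),4))
save(n,p)
E
python3 wk.py w3
```

```text
{'t': np.float64(9.4), 'eef_pos': array([0.6519, 0.2369, 0.1959]), 'ee_rot': array([-3.1414e+00, -5.0000e-04, -2.9881e+00]), 'force': array([-0.1227,  0.2736, -0.3154]), 'width': np.float64(0.0502)}
0.91 [ 53. 154.] d 0.556 0.0396 ((548.2681274414062, 95.32291412353516), (44.06086349487305, 14.074350357055664), 70.24442291259766) tool [ 0.124  -0.124   0.1564]
0.87 [154. 332.] d 0.642 0.0398 ((596.6998291015625, 236.76805114746094), (44.02933120727539, 13.989178657531738), 11.20205307006836) tool [0.0545 0.0083 0.1561]
0.58 [ 23. 328.] d 0.552 0.0396 ((506.538330078125, 219.1789093017578), (14.182929992675781, 28.515552520751953), 65.56431579589844) tool [0.1463 0.0048 0.1564]
```

View pics/w3.png

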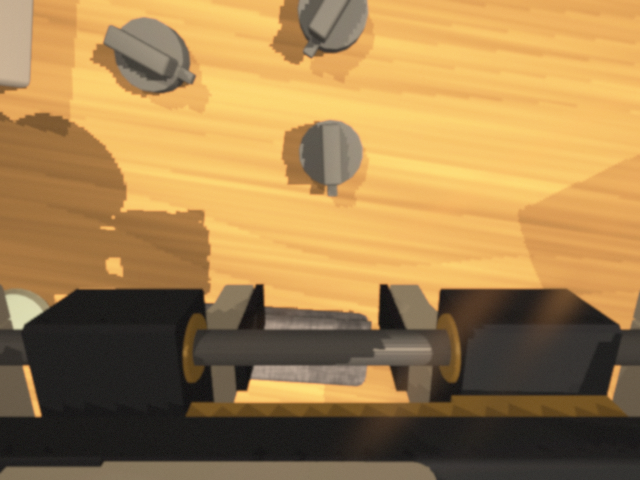

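The knob at (332,154) has its pointer tab at (332,190), towards world +x. It is the farthest at 0.642 m and looks right. Grasping it.

>>> {"name": "carry_out", "arguments": {"commands": [{"dp": [0.027, 0.004, 0.02], "rotation": [0, 0, 0]}, {"dp": [0.0275, 0.0043, 0.03], "rotation": [0, 0, -2.4]}, {"dp": [0, 0, 0.04], "rotation": [0, 0, 0]}, {"dp": [0, 0, 0.03], "rotation": [0, 0, 0]}, {"dp": [0, 0, 0.02], "rotation": [0, 0, 0]}, {"dp": [0, 0, 0.006], "rotation": [0, 0, 0]}, {"dp": [0, 0, 0.003], "rotation": [0, 0, 0]}, {"dp": [0, 0, 0], "rotation": [0, 0, 0]}]}}

```text
t: 10.5
eef_pos: [0.598, 0.2362, 0.0479]
ee_rot: [3.141, 0.001, -2.947]
force: [-0.2, 0.1, -0.4]
width: 0.0497
gripper_force: 0.0
```

>>> {"name": "carry_out", "arguments": {"commands": [{"dp": [0, 0, 0.0005], "rotation": [0, 0, 0]}, {"dp": [0, 0, 0], "rotation": [0, 0, 0]}, {"dp": [0, 0, 0], "rotation": [0, 0, 0]}, {"dp": [0, 0, 0], "rotation": [0, 0, 0]}, {"dp": [0, 0, 0], "rotation": [0, 0, 0]}, {"dp": [0, 0, 0], "rotation": [0, 0, 0]}], "grip": 0, "force": 40}}

```text
t: 11.25
eef_pos: [0.5976, 0.2362, 0.0466]
ee_rot: [3.142, 0.0, -2.947]
force: [0.9, -0.1, 0.6]
width: 0.0136
gripper_force: 40.0
```

>>> {"name": "carry_out", "arguments": {"commands": [{"dp": [0, 0, -0.02], "rotation": [0, 0, 0]}, {"dp": [0, 0, -0.04], "rotation": [0, 0, 0]}, {"dp": [0, 0, -0.05], "rotation": [0, 0, 0]}, {"dp": [0, 0, -0.024], "rotation": [0, 0, 0]}, {"dp": [0, 0, 0], "rotation": [0, 0, 0]}]}}

```text
t: 11.88
eef_pos: [0.5984, 0.2367, 0.183]
ee_rot: [3.14, 0.004, -2.947]
force: [0.2, -0.7, -1.7]
width: 0.0138
gripper_force: 40.0
```

>>> {"name": "carry_out", "arguments": {"commands": [{"dp": [0.0169, -0.0543, 0], "rotation": [0, 0, 0]}, {"dp": [0.0169, -0.0543, 0], "rotation": [0, 0, 0]}, {"dp": [0.0169, -0.0543, 0], "rotation": [0, 0, 0]}, {"dp": [0.0169, -0.0543, 0], "rotation": [0, 0, 0]}, {"dp": [0.0169, -0.0543, 0], "rotation": [0, 0, 0]}, {"dp": [0.0169, -0.0543, 0], "rotation": [0, 0, 0]}, {"dp": [0.0169, -0.0543, 0], "rotation": [0, 0, 0]}, {"dp": [0.0169, -0.0543, 0], "rotation": [0, 0, 0]}]}}

```text
t: 12.88
eef_pos: [0.5478, -0.2178, 0.1793]
ee_rot: [3.141, -0.002, -2.947]
force: [1.2, -0.0, -0.4]
width: 0.0133
gripper_force: 40.0
```

>>> {"name": "carry_out", "arguments": {"commands": [{"dp": [0, 0, 0], "rotation": [0, 0, 9]}, {"dp": [0, 0, 0], "rotation": [0, 0, 9]}, {"dp": [0, 0, 0], "rotation": [0, 0, 9]}, {"dp": [0, 0, 0], "rotation": [0, 0, 9]}, {"dp": [0, 0, 0], "rotation": [0, 0, 7]}, {"dp": [0, 0, 0], "rotation": [0, 0, 0]}, {"dp": [0, 0, 0], "rotation": [0, 0, 0]}]}}

```text
t: 13.75
eef_pos: [0.5485, -0.2161, 0.1799]
ee_rot: [-3.141, -0.001, 2.588]
force: [0.2, 0.8, -0.8]
width: 0.0134
gripper_force: 40.0
```

```bash
cat > fit.py <<'E'
from h import *
import sys
n=sys.argv[1]
s=readout.get_state(); print({k:np.round(s[k],4) for k in('t','eef_pos','ee_rot','force','width','gripper_force')})
T=rot(s['ee_rot']); o=np.array(s['eef_pos'])
p,P,k=cloud('wrist'); Q=(P-o)@T   # tool coords
def rect(m,l):
    q=Q[m]; r=cv2.minAreaRect((q[:,:2]*1000).astype(np.float32)); print(l,len(q),np.round(np.nanmean(q,0)*1000,1),r)
near=(np.abs(Q[...,0])<.05)&(np.abs(Q[...,1])<.04)
rect(near&(Q[...,2]>.005)&(Q[...,2]<.012)&(np.abs(Q[...,1])<.0075),'knob bar')
rect(near&(Q[...,2]>.0245)&(Q[...,2]<.030),'skirt top+pointer')
z=P[...,2]; m=(z>.0805)&(z<.09)&(abs(P[...,0]-.498)<.03)&(abs(P[...,1]+.184)<.03)
rect(m,'shaft'); print(radio(P))
for l in('knob','shaft_end'):
    for c in vision.trace(l,'wrist')[:2]: print(l,c['score'],c['position'],np.round(np.nanmedian(Q[c['pixels']],0)*1000,1))
save(n,p)
E
python3 fit.py w4
```

```text
{'t': np.float64(13.75), 'eef_pos': array([ 0.5485, -0.2161,  0.1799]), 'ee_rot': array([-3.1412e+00, -1.0000e-03,  2.5882e+00]), 'force': array([ 0.2286,  0.7694, -0.8023]), 'width': np.float64(0.0134), 'gripper_force': np.float64(39.9997)}
knob bar 2316 [10.4 -0.1  7.8] ((1.479278564453125, 0.04019308090209961), (14.961495399475098, 44.278751373291016), 89.72332763671875)
skirt top+pointer 2022 [17.1 -0.1 27.6] ((17.378469467163086, -0.003849029541015625), (17.86919403076172, 46.721900939941406), 0.25642088055610657)
shaft 379 [62.   1.  97.8] ((62.76382827758789, 0.932373046875), (15.03841495513916, 9.6622896194458), 89.96218872070312)
(((504.705810546875, -114.38290405273438), (238.7403564453125, 139.38119506835938), 84.4594497680664), np.int64(64404))
knob 0.71 [274.8, 320.2] [17.3 -0.3 26.5]
knob 0.21 [60.6, 502.9] [110.8 103.9 109.7]
shaft_end 0.58 [150.7, 322.0] [62.   1.5 97.9]
```

View pics/w4.png

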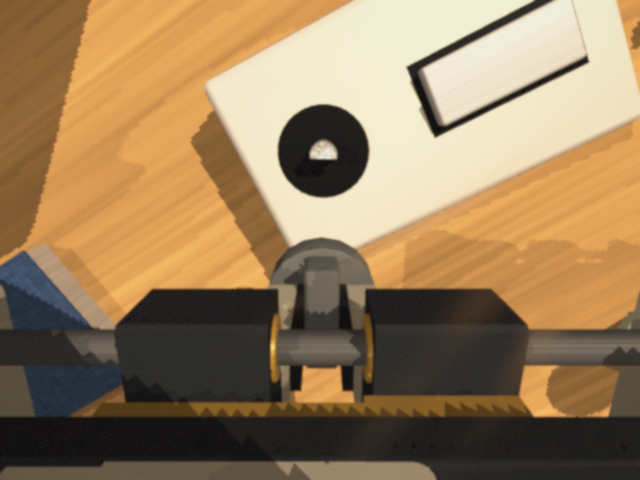

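The picture shows the knob held centrally at (322,280) and the D-shaft at (322,150) with its flat facing the gripper, aligned with the tool. Moving over it and starting down.

>>> {"name": "carry_out", "arguments": {"commands": [{"dp": [0.02, 0, 0], "rotation": [0, 0, 0]}, {"dp": [0.025, 0, 0.01], "rotation": [0, 0, 0]}, {"dp": [0.0134, 0.001, 0.02], "rotation": [0, 0, 0]}, {"dp": [0, 0, 0.015], "rotation": [0, 0, 0]}, {"dp": [0, 0, 0.003], "rotation": [0, 0, 0]}, {"dp": [0, 0, 0], "rotation": [0, 0, 0]}, {"dp": [0, 0, 0], "rotation": [0, 0, 0]}]}}

```text
t: 14.78
eef_pos: [0.5004, -0.1848, 0.133]
ee_rot: [3.141, 0.001, 2.586]
force: [-0.0, 0.0, -1.6]
width: 0.0138
gripper_force: 40.0
```

>>> {"name": "carry_out", "arguments": {"commands": [{"dp": [0, 0, 0.002], "rotation": [0, 0, 0]}, {"dp": [0, 0, 0.002], "rotation": [0, 0, 0]}, {"dp": [0, 0, 0.002], "rotation": [0, 0, 0]}, {"dp": [0, 0, 0], "rotation": [0, 0, 0]}]}}

```text
t: 15.28
eef_pos: [0.4996, -0.1845, 0.1264]
ee_rot: [-3.141, -0.0, 2.586]
force: [0.4, -0.3, -0.6]
width: 0.0134
gripper_force: 40.0
```

>>> {"name": "carry_out", "arguments": {"commands": [{"dp": [0, 0, 0.002], "rotation": [0, 0, 0]}, {"dp": [0, 0, 0.002], "rotation": [0, 0, 0]}, {"dp": [0, 0, 0], "rotation": [0, 0, 0]}]}}

```text
t: 15.65
eef_pos: [0.4996, -0.1845, 0.1223]
ee_rot: [-3.141, -0.0, 2.586]
force: [0.2, -0.0, -0.6]
width: 0.0138
gripper_force: 40.0
```

>>> {"name": "carry_out", "arguments": {"commands": [{"dp": [0, 0, 0.003], "rotation": [0, 0, 0]}, {"dp": [0, 0, 0.003], "rotation": [0, 0, 0]}, {"dp": [0, 0, 0], "rotation": [0, 0, 0]}]}}

```text
t: 16.02
eef_pos: [0.4995, -0.1845, 0.1162]
ee_rot: [-3.141, -0.001, 2.586]
force: [-0.5, 0.2, -1.1]
width: 0.0136
gripper_force: 40.0
```

>>> {"name": "carry_out", "arguments": {"commands": [{"dp": [0, 0, 0.002], "rotation": [0, 0, 0]}, {"dp": [0, 0, 0.002], "rotation": [0, 0, 0]}, {"dp": [0, 0, 0], "rotation": [0, 0, 0]}, {"dp": [0, 0, 0], "rotation": [0, 0, 0]}]}}

```text
t: 16.52
eef_pos: [0.4998, -0.1846, 0.1128]
ee_rot: [3.142, 0.0, 2.586]
force: [-0.9, 0.4, 2.5]
width: 0.0138
gripper_force: 40.0
```

>>> {"name": "carry_out", "arguments": {"commands": [{"dp": [0, 0, 0.002], "rotation": [0, 0, 0]}, {"dp": [0, 0, 0.002], "rotation": [0, 0, 0]}, {"dp": [0, 0, 0], "rotation": [0, 0, 0]}, {"dp": [0, 0, 0], "rotation": [0, 0, 0]}]}}

```text
t: 17.02
eef_pos: [0.4999, -0.1845, 0.1088]
ee_rot: [3.142, 0.0, 2.586]
force: [-1.6, 1.2, 6.2]
width: 0.0133
gripper_force: 40.0
```

Matches the shaft spring exactly; press to the stop.

>>> {"name": "carry_out", "arguments": {"commands": [{"dp": [0, 0, 0.001], "rotation": [0, 0, 0]}, {"dp": [0, 0, 0.001], "rotation": [0, 0, 0]}, {"dp": [0, 0, 0], "rotation": [0, 0, 0]}, {"dp": [0, 0, 0], "rotation": [0, 0, 0]}]}}

```text
t: 17.52
eef_pos: [0.5001, -0.1846, 0.1082]
ee_rot: [3.141, 0.001, 2.586]
force: [-6.3, 4.3, 20.2]
width: 0.0139
gripper_force: 40.0
```

```bash
python3 - <<'E'
from h import *
s=readout.get_state(); print({k:np.round(s[k],4) for k in('t','eef_pos','ee_rot','force','width')})
p,P,k=cloud('side'); save('s2',cv2.resize(p[180:330,300:500],None,fx=3.5,fy=3.5))
for l in('knob','snooze_top'):
    for c in vision.trace(l,'side')[:5]: q=P[c['pixels']]; print(l,c['position'],np.round(np.nanmean(q,0),3),np.nanpercentile(q[:,2],90))
E
```

```text
{'t': np.float64(17.525), 'eef_pos': array([ 0.5001, -0.1846,  0.1082]), 'ee_rot': array([3.1415e+00, 1.3000e-03, 2.5863e+00]), 'force': array([-6.262 ,  4.2655, 20.2484]), 'width': np.float64(0.0139)}
knob [452.2, 328.8] [0.424 0.324 0.024] 0.038831763888216186
knob [390.2, 308.2] [0.498 0.227 0.023] 0.03863487082677495
knob [224.0, 387.4] [ 0.493 -0.171  0.081] 0.09977885569820563
knob [324.8, 316.1] [0.545 0.102 0.023] 0.03874717311569057
knob [335.6, 182.8] [0.762 0.225 0.031] 0.036839998391304855
snooze_top [257.8, 364.1] [ 0.509 -0.066  0.069] 0.07174385758330151
```

View pics/s2.png

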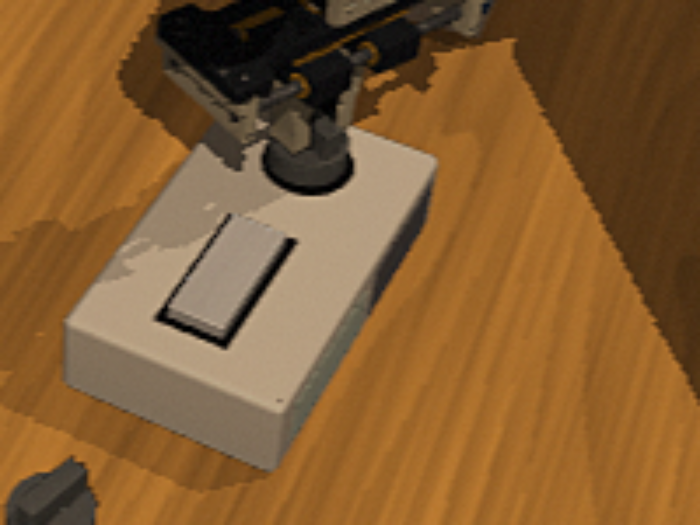

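The crop shows the knob seated flat in the dark disc at (310,165), still held and pressed in, and the snooze bar up at (228,275). The 20 N on the wrist means the shaft is at its stop, so I am handing in.

```bash
python3 -c "
from station import arm; print(arm.job_done())"
```

```text
the job is handed in; nothing more can be done
None
```

I pressed the snooze bar to its stop and it sprang back up; the knob is fully home on the D-shaft, and I handed in with the gripper still holding it at the stop (about 20 N at the wrist, 17.5 s used); no verdict was returned.

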